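# Turn the upturned microphone bell over and stand it on the cork pad

### The arm

A 6-joint arm with a two-finger parallel gripper is mounted at the origin on a cart in front of the work surface, level with it; the furniture and walls round the work are solid. World frame = base frame: x ahead of the robot, y to its left, z up, the work surface at z = 0. Lengths are in m, angles in rad, forces in N, time in s.
With the tool pointing down it reaches from about 0.35 to 0.875 m from the base axis. Payload 4.2 kg.
Tool frame: the origin (TCP) lies between the finger pads; the fingertips stand 22 mm ahead of it and the grasp point (between the pads) lies 3 mm ahead of it; z points along the fingers, x is the direction in which the jaws open and shut, and the axes are right-handed (so a half turn about z gives the same grasp; the last joint's range is limited). The gripper opens to 85 mm and grips with 20 to 120 N. Pads are 22 mm wide; open, the fingers measure 114 mm over their backs; the gripper's body (76 mm by 85 mm) begins 54 mm behind the grasp point. The pads swing forward as they close: fully open they stand 13 mm farther back than shut.
Start: joints at [1.493, 0.385, 0.008, 0, -1.194, -0.259], TCP at [0.207, 0.59, 0.253] pointing down, gripper open.
Joint ranges: [-3.14, 3.14], [-1.21, 2.06], [-1.07, 1.41], [-3.16, 2.05], [-2.99, -0.16], [-3.1, 3.1]. Speed limits (rad/s): [2.79, 2.79, 3.14, 3.14, 3.14, 3.14].

### API

Orientations are given as [roll, pitch, yaw] about the fixed x, y, z axes, in that order (R = Rz(yaw) Ry(pitch) Rx(roll)).
In Python, from bench import get_state, grab_frame, job_done gives the robot as it stands.
- The arm moves only by the tool arm_command, never from a script. Its argument "moves" is a list of rows, each a list of 7 numbers: the shift along the tool's x, y, z in cm, then the turn, a rotation vector about the tool's x, y, z in rad, then the closure, from -1 (fully open) to 1 (shut). In form: [[x, y, z, rx, ry, rz, hand], ...]. A call has 1 to 12 rows; each row shifts and turns the commanded pose from where the row before left it, along the tool's axes as they then stand; what a row does not reach is not made up. A row lasts 1/10 s, in which the tool goes at most 50 mm and 8.59 degrees, less where a joint would pass 70% of its speed; a pose out of reach is approached as far as the arm can. A call with a gripper value outside its range is refused whole. The fingers move at their own pace and stop on an object; "grip_force" is the grip in N (left out, the last holds). Time passes only in rows, so rows that do not move let the fingers close. It gives the time, the measured TCP pose, the force and the opening at its end, in the units of the state.
- get_state(): the state, without advancing time (a new reading comes with each control period).
- grab_frame(name): name is "side" or "top" or "wrist"; returns a dict with "image" (480x640x3 uint8, red, green, blue), "z_map" (480x640 float32, m along the optical axis (not along the pixel's ray), 0 where there is no reading), "fovy" (degrees; the focal length in pixels is half the picture's height over the tangent of half this angle, whatever the lens; pixels are square), "cx", "cy" (the principal point, pixels), "R" (3x3) and "t" (3): a world point X has camera coordinates R X + t. Camera axes: x right, y down, z forward; pixel columns grow to the right and rows downward; lengths in m; the calibration is good to about 2 mm. The wrist camera is an equidistant fisheye: a pixel r from the principal point sees the ray r / f radians off the axis. A picture is of the moment at which its call begins.
- job_done(): hands the job in, once; it reports no verdict.
The state is a dict: "t": time; "joint_positions": joint angles; "qd": joint speeds; "effort": joint torques, N m; "position": TCP position; "orientation": TCP orientation; "contact_force": force on the tool from outside, world axes, zero at the start; "wrist_torque": the same for the moment, N m; "grip_width": finger opening in m.
Only numpy, scipy, OpenCV 4.12 (cv2) and the standard library are available. Lean on these libraries where they do the work, as an engineer would, in place of code of your own. Each camera call takes 0.05 s, during which the arm holds its last target. There are 200 camera calls.

### The job

One black microphone bell has dried upside down, its neck hanging in the ring stand. Turn it right way up in two steps: lay it on its side along the groove of the wooden V rest and let go of it there, then pick it up again (its other end is the handy one now) and stand it upright, neck up, in the middle of the round cork pad. Leave the bell that already stands upright where it is.

Things in the scene. Friction and masses are not known exactly. Their poses are not given: they have to be found in the camera images.
- bell_centre (a point): Upturned black bell to turn over, 0.14 kg, 91 mm long. From its flat base: 57 mm of straight body 55 mm across (grip there), a shoulder narrowing to 28 mm, a 20 mm thick neck. Point: on the axis, 45.5 mm from the base; z axis from base to neck (down at the start). Its shoulder sits on a fixed aluminium ring stand 30 mm high, bore 45 mm, foot 76 mm across; the neck hangs in the bore.
- rest_axis (a point): V rest: wooden block fixed to the bench, 70 mm long, at most 44 mm wide, about 40 mm high, a 110 degree groove along its whole length, open at both ends. Point: over the middle of the block, 60 mm above the bench, where the axis of the bell's body comes to lie; y axis along the groove, z up. The neck may point to either end.
- pad_top (a point): The cork pad: round, 110 mm in diameter, 6 mm thick, fixed to the bench. The point is the centre of its upper face, z up.
- other_bell_centre (a point): A second loose bell of the same shape and size, already standing upright on the bench, farther from the robot; leave it alone. Point: on its axis 45.5 mm above its base, z axis up towards the neck.

How it is judged:
By the outcome, as a careful person would: the job done as asked, in the order asked, and still so for the second after the job is handed in, with the robot touching nothing.
It also fails if it takes over 64 s, if anything falls off the work surface, if the arm or the gripper's body presses on something with over 40 N, if the wrist force passes 120 N, or if a joint passes its speed limit or range.

## Working session

There is one attempt and no reset: what is moved stays moved. The work goes in short steps, Python scripts to look and compute and a tool call to move; the robot and the scene stay as the last step left them, time stands still between calls to the robot, and variables do not carry over. Pictures are saved under pics/ and viewed, about 8 in all and at most 12, crops included, and the job is handed in when it is done.

Besides the shell and the picture viewer there is one more tool, called after "Call:" as name(argument=value, ...) on one line, values as JSON. arm_command: Moves the arm, as the interface text tells. Its arguments: {"type":"object","properties":{"moves":{"type":"array","items":{"type":"array","items":{"type":"number"}}},"grip_force":{"type":"number"}},"required":["moves"]}

```bash
ls; mkdir -p pics; cat > h.py <<'E'
import numpy as np, cv2
from bench import get_state, grab_frame, job_done
from scipy.spatial.transform import Rotation as Ro
def cloud(f):
    z=f["z_map"]; F=240/np.tan(np.radians(f["fovy"])/2)
    v,u=np.mgrid[:480,:640]
    P=np.stack([(u-f["cx"])/F*z,(v-f["cy"])/F*z,z],-1)
    X=(P-f["t"])@f["R"]; X[z==0]=np.nan
    return X
def save(f,n): cv2.imwrite(f"pics/{n}.png",f["image"][:,:,::-1])
E
python3 - <<'E'
from h import *
s=get_state(); print(s)
for n in("top","side"):
    f=grab_frame(n); save(f,n); np.savez(n,**f); print(n,f["fovy"],f["cx"],f["cy"],f["R"].round(3).tolist(),f["t"])
E
```

```text
pics
{'t': 0.0, 'joint_positions': array([ 1.49259833e+00,  3.85559240e-01,  6.62505370e-03, -4.80852760e-04,
       -1.19398521e+00, -2.58578213e-01]), 'qd': array([-1.95033249e-03,  1.37201364e-04,  3.33672261e-05,  3.79882333e-04,
       -9.28801540e-04, -7.06576128e-05]), 'effort': array([-2.97968199e-04, -3.92282903e+01,  1.88402277e+01,  4.18622553e+00,
       -4.59313320e-03,  9.82347856e-07]), 'position': array([0.20634954, 0.58939108, 0.25222229]), 'orientation': array([-3.14148165e+00, -2.16675754e-03, -1.90775006e+00]), 'contact_force': array([0.04693308, 0.2213071 , 0.17811337]), 'wrist_torque': array([-0.01883345,  0.06032526, -0.05604741]), 'grip_width': 0.08529214436195726}
top 53.18847092233429 322.4123782311733 236.7253550075834 [[0.015, -1.0, 0.017], [-0.992, -0.017, -0.127], [0.127, -0.015, -0.992]] [-0.01357849  0.61689882  0.88013734]
side 56.5067502192625 313.46466678800124 238.82499523756996 [[0.998, -0.058, -0.003], [-0.028, -0.442, -0.897], [0.05, 0.895, -0.443]] [-0.58871966  0.099321    0.86255134]
```

View pics/top.png

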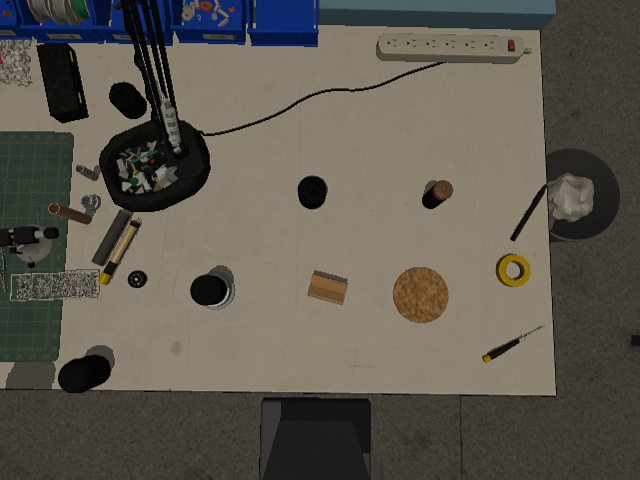

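View pics/side.png

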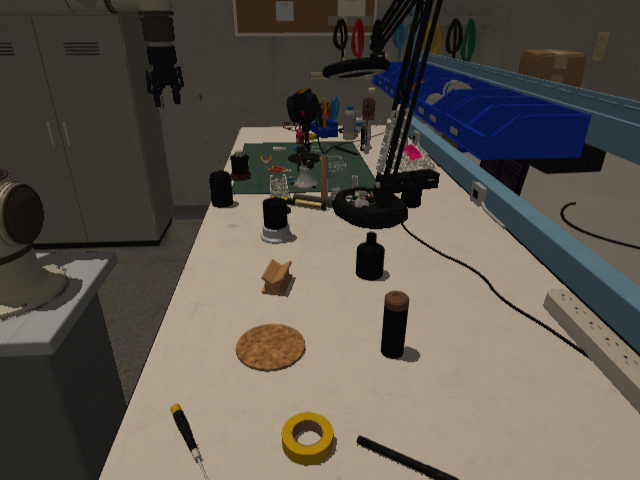

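The top view shows the upturned bell on its stand at (210,290), the V rest at (328,288), the pad at (420,294) and the other bell at (312,192). The side view agrees, and nothing stands between bell, rest and pad.

```bash
python3 - <<'E'
from h import *
f=dict(np.load("top.npz")); X=cloud(f); hsv=cv2.cvtColor(f["image"],cv2.COLOR_RGB2HSV)
def reg(u0,u1,v0,v1,m):
    k=np.zeros((480,640),bool);k[v0:v1,u0:u1]=1; return k&m&~np.isnan(X[...,0])
V=hsv[...,2];S=hsv[...,1]
for n,b,(lo,hi) in [("bell",(180,245,260,315),(.05,.2)),("stand",(180,245,260,315),(.02,.045)),("other",(290,335,170,215),(.05,.2)),("rest",(300,355,265,310),(.01,.1)),("pad",(385,455,260,330),(.003,.012)),("table",(340,380,330,370),(-.02,.02))]:
    m=reg(*b,(X[...,2]>lo)&(X[...,2]<hi)); p=X[m]
    print(n,m.sum(),"med",np.median(p,0).round(4),"z pct",np.percentile(p[:,2],[1,50,90,99]).round(4))
    zt=np.percentile(p[:,2],95)
    q=p if n in("pad","stand","rest") else p[p[:,2]>zt-.006]
    (c,sz,a)=cv2.minAreaRect(q[:,:2].astype(np.float32)); e=cv2.minEnclosingCircle(q[:,:2].astype(np.float32))
    print("  rect",np.round(c,4),np.round(sz,4),a,"circ",np.round(e[0],4),round(e[1],4), "top z",zt)
# rest profile
m=reg(300,355,265,310,X[...,2]>.02);p=X[m]
c=cv2.minAreaRect(p[:,:2].astype(np.float32)); print(cv2.boxPoints(c).round(4).tolist())
f2=dict(np.load("side.npz")); Y=cloud(f2)
print("side bell col",[ (r,Y[r,275].round(3).tolist()) for r in range(196,246,4)])
P=Y[190:250,255:300].reshape(-1,3); P=P[(P[:,2]>.05)&(P[:,0]>.3)]; print("side bell", np.nanmedian(P,0), np.nanpercentile(P[:,0],[2,98]),np.nanpercentile(P[:,2],[1,99]))
P=Y[255:300,255:300].reshape(-1,3); P=P[(P[:,2]>.01)]; print("side rest", cv2.minAreaRect(P[:,:2].astype(np.float32)),np.nanpercentile(P[:,2],[1,99]))
big=cv2.resize(np.hstack([f["image"][255:325,180:260],f["image"][255:325,290:370]]),None,fx=5,fy=5,interpolation=cv2.INTER_CUBIC); cv2.imwrite("pics/crop.png",big[:,:,::-1])
E
```

```text
bell 860 med [0.5122 0.2008 0.0893] z pct [0.0528 0.0893 0.0914 0.0928]
  rect [0.5125 0.2037] [0.0536 0.0539] 25.174291610717773 circ [0.5124 0.2044] 0.0278 top z 0.09189504735620517
stand 196 med [0.511  0.1824 0.0289] z pct [0.0216 0.0289 0.0372 0.0435]
  rect [0.5137 0.1941] [0.0626 0.044 ] 1.2528752088546753 circ [0.5135 0.2039] 0.0321 top z 0.04043878411729228
other 660 med [0.7023 0.0181 0.0631] z pct [0.0522 0.0631 0.0797 0.0904]
  rect [0.7057 0.0186] [0.0196 0.0167] 0.5327382683753967 circ [0.7057 0.0186] 0.01 top z 0.08657377777194614
rest 818 med [ 0.5191 -0.0142  0.0329] z pct [0.0242 0.0329 0.0376 0.0401]
  rect [ 0.5188 -0.0145] [0.0697 0.0426] 75.26432800292969 circ [ 0.5189 -0.014 ] 0.0396 top z 0.03855563492040829
pad 2223 med [ 0.5106 -0.1984  0.0054] z pct [0.0031 0.0054 0.0075 0.0092]
  rect [ 0.5091 -0.2014] [0.129  0.1293] 6.850740909576416 circ [ 0.5149 -0.2052] 0.0827 top z 0.008152356851029417
table 1594 med [ 0.4017 -0.0802 -0.0008] z pct [-0.0047 -0.0008  0.0014  0.0033]
  rect [ 0.4023 -0.08  ] [0.0753 0.0768] 0.5409594774246216 circ [ 0.4023 -0.0801] 0.0535 top z 0.0019781356883990862
[[0.489300012588501, -0.04280000180006027], [0.5306000113487244, -0.053599998354911804], [0.54830002784729, 0.013799999840557575], [0.507099986076355, 0.02459999918937683]]
side bell col [(196, [0.505, 0.439, 0.015]), (200, [0.513, 0.212, 0.091]), (204, [0.513, 0.186, 0.091]), (208, [0.513, 0.178, 0.085]), (212, [0.513, 0.176, 0.075]), (216, [0.512, 0.178, 0.065]), (220, [0.512, 0.18, 0.054]), (224, [0.511, 0.179, 0.045]), (228, [0.511, 0.177, 0.035]), (232, [0.511, 0.171, 0.028]), (236, [0.51, 0.176, 0.015]), (240, [0.51, 0.166, 0.01]), (244, [0.51, 0.166, -0.001])]
side bell [0.51193906 0.18511111 0.0793735 ] [0.48557131 0.53738833] [0.05073167 0.09225995]
side rest ((0.5175704956054688, -0.014720872044563293), (0.07434013485908508, 0.041540052741765976), 75.50443267822266) [0.01061765 0.03959999]
```

View pics/crop.png

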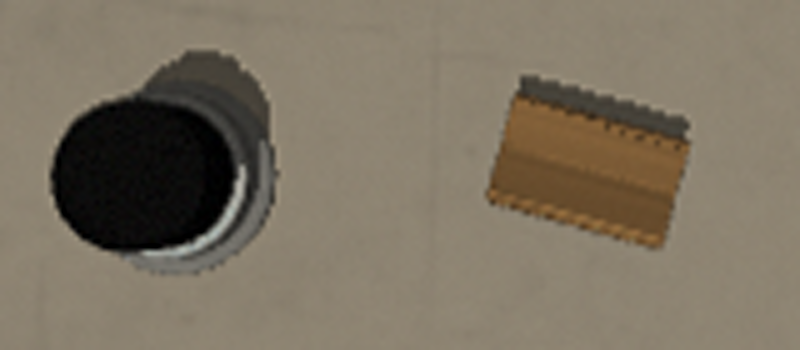

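The crop shows the bell base-up on the ring, looking level, and the groove running left to right in the image. I measure:
- Bell axis: (0.5125, 0.204), base top at z = 0.092.
- Rest: (0.5185, -0.0145), groove at azimuth 75.3°.
- Pad: about (0.510, -0.200).

I keep the jaw axis square to the groove throughout. Each half turn is then a ±45° swing about tool x.

```bash
cat >> h.py <<'E'
A=np.radians(75.3); g=np.array([np.cos(A),np.sin(A),0])
R0=np.stack([np.array([-g[1],g[0],0]),g,[0,0,-1.]],1)   # columns = tool axes, tool down
def Rphi(deg): return R0@Ro.from_euler("x",deg,degrees=True).as_matrix()
def cur():
    s=get_state(); return np.array(s["position"]),Ro.from_euler("xyz",s["orientation"]).as_matrix(),s
def plan(p,deg,n,back=0,hand=-1):
    """rows taking the grasp point to p minus back*z, tilt deg"""
    P,R,s=cur(); T=Rphi(deg); tcp=np.array(p)-(back+.003)*T[:,2]
    w=Ro.from_matrix(R.T@T).as_rotvec(); dp=(tcp-P)/n
    print("tcp target",tcp.round(4),"dist",np.linalg.norm(tcp-P).round(4),"rot",w.round(3))
    for k in range(n):
        Rk=R@Ro.from_rotvec(w*k/n).as_matrix()
        print("[%s],"%",".join("%g"%x for x in [*(Rk.T@dp*100).round(2),*(w/n).round(4),hand]),end="")
    print()
def rep(deg):
    P,R,s=cur(); T=Rphi(deg)
    print("t",s["t"],"grasp",(P+.003*R[:,2]).round(4),"roterr",Ro.from_matrix(R.T@T).as_rotvec().round(4),"q",s["joint_positions"].round(2),"F",s["contact_force"].round(1),"w",round(s["grip_width"],4))
E
python3 - <<'E'
from h import *
f=dict(np.load("top.npz"));X=cloud(f);h=cv2.cvtColor(f["image"],cv2.COLOR_RGB2HSV)
m=np.zeros((480,640),np.uint8);m[255:335,385:460]=(h[255:335,385:460,1]>80)
c=max(cv2.findContours(m,0,1)[0],key=cv2.contourArea);(u,v),ax,_=cv2.fitEllipse(c)
F=240/np.tan(np.radians(f["fovy"])/2);d=f["R"].T@np.array([(u-f["cx"])/F,(v-f["cy"])/F,1]);C=-f["R"].T@f["t"]
print("pad",u,v,ax,C+d*(.005-C[2])/d[2])
plan([.49,.10,.25],-22,12)
plan([.5125,.204,.066],-45,20,back=.12)
E
```

```text
pad 420.4010009765625 294.7211608886719 (54.196224212646484, 55.7462272644043) [ 0.50975968 -0.19866089  0.005     ]
tcp target [0.4897 0.0989 0.2528] dist 0.5665 rot [-0.311 -0.287  1.47 ]
[3.08,-3.58,0,-0.0259,-0.0239,0.1225,-1],[2.61,-3.93,-0.16,-0.0259,-0.0239,0.1225,-1],[2.11,-4.21,-0.33,-0.0259,-0.0239,0.1225,-1],[1.57,-4.43,-0.48,-0.0259,-0.0239,0.1225,-1],[1,-4.57,-0.63,-0.0259,-0.0239,0.1225,-1],[0.42,-4.64,-0.77,-0.0259,-0.0239,0.1225,-1],[-0.17,-4.63,-0.89,-0.0259,-0.0239,0.1225,-1],[-0.75,-4.55,-1,-0.0259,-0.0239,0.1225,-1],[-1.33,-4.4,-1.09,-0.0259,-0.0239,0.1225,-1],[-1.88,-4.17,-1.16,-0.0259,-0.0239,0.1225,-1],[-2.4,-3.88,-1.22,-0.0259,-0.0239,0.1225,-1],[-2.88,-3.52,-1.25,-0.0259,-0.0239,0.1225,-1],
tcp target [0.4904 0.1199 0.153 ] dist 0.5577 rot [-0.633 -0.584  1.407]
[1.75,-2.12,0.5,-0.0317,-0.0292,0.0703,-1],[1.6,-2.25,0.38,-0.0317,-0.0292,0.0703,-1],[1.45,-2.37,0.26,-0.0317,-0.0292,0.0703,-1],[1.29,-2.47,0.15,-0.0317,-0.0292,0.0703,-1],[1.11,-2.56,0.03,-0.0317,-0.0292,0.0703,-1],[0.93,-2.63,-0.08,-0.0317,-0.0292,0.0703,-1],[0.74,-2.68,-0.19,-0.0317,-0.0292,0.0703,-1],[0.54,-2.72,-0.29,-0.0317,-0.0292,0.0703,-1],[0.34,-2.74,-0.39,-0.0317,-0.0292,0.0703,-1],[0.13,-2.74,-0.48,-0.0317,-0.0292,0.0703,-1],[-0.07,-2.73,-0.57,-0.0317,-0.0292,0.0703,-1],[-0.28,-2.7,-0.65,-0.0317,-0.0292,0.0703,-1],[-0.49,-2.65,-0.73,-0.0317,-0.0292,0.0703,-1],[-0.7,-2.58,-0.79,-0.0317,-0.0292,0.0703,-1],[-0.9,-2.5,-0.85,-0.0317,-0.0292,0.0703,-1],[-1.1,-2.4,-0.9,-0.0317,-0.0292,0.0703,-1],[-1.29,-2.29,-0.94,-0.0317,-0.0292,0.0703,-1],[-1.47,-2.16,-0.97,-0.0317,-0.0292,0.0703,-1],[-1.65,-2.02,-0.99,-0.0317,-0.0292,0.0703,-1],[-1.81,-1.87,-1,-0.0317,-0.0292,0.0703,-1],
```

Call:
arm_command(moves=[[3.1, -3.6, 0, -0.026, -0.024, 0.1225, -1], [2.6, -3.9, -0.2, -0.026, -0.024, 0.1225, -1], [2.1, -4.2, -0.3, -0.026, -0.024, 0.1225, -1], [1.6, -4.4, -0.5, -0.026, -0.024, 0.1225, -1], [1, -4.6, -0.6, -0.026, -0.024, 0.1225, -1], [0.4, -4.6, -0.8, -0.026, -0.024, 0.1225, -1], [-0.2, -4.6, -0.9, -0.026, -0.024, 0.1225, -1], [-0.8, -4.5, -1, -0.026, -0.024, 0.1225, -1], [-1.3, -4.4, -1.1, -0.026, -0.024, 0.1225, -1], [-1.9, -4.2, -1.2, -0.026, -0.024, 0.1225, -1], [-2.4, -3.9, -1.2, -0.026, -0.024, 0.1225, -1], [-2.9, -3.5, -1.2, -0.026, -0.024, 0.1225, -1]])

```text
t: 1.3
position: [0.4908, 0.0986, 0.2534]
orientation: [2.753, -0.001, 2.88]
contact_force: [0.9, 0.3, -0.2]
grip_width: 0.0854
```

Call:
arm_command(moves=[[0, 0, 0, 0, 0, 0, -1], [0, 0, 0, 0, 0, 0, -1], [0, 0, 0, 0, 0, 0, -1]])

```text
t: 1.6
position: [0.4898, 0.1012, 0.2531]
orientation: [2.755, -0.001, 2.887]
contact_force: [-1.0, -1.0, -0.8]
grip_width: 0.0855
```

```bash
python3 - <<'E'
from h import *
rep(-22); plan([.5125,.204,.066],-45,6,back=.12)
E
```

```text
t 1.6 grasp [0.49   0.1023 0.2503] roterr [ 0.0026 -0.0013  0.0016] q [ 0.33  0.12 -0.26 -0.38 -1.   -0.4 ] F [-1.  -1.  -0.8] w 0.0855
tcp target [0.4904 0.1199 0.153 ] dist 0.1019 rot [-0.399 -0.002  0.001]
[0.07,-0.35,1.66,-0.0665,-0.0003,0.0002,-1],[0.07,-0.46,1.63,-0.0665,-0.0003,0.0002,-1],[0.07,-0.56,1.6,-0.0665,-0.0003,0.0002,-1],[0.07,-0.67,1.56,-0.0665,-0.0003,0.0002,-1],[0.07,-0.77,1.51,-0.0665,-0.0003,0.0002,-1],[0.07,-0.87,1.46,-0.0665,-0.0003,0.0002,-1],
```

Tracking is good. I move on to the tilted pre-grasp.

Call:
arm_command(moves=[[0.07, -0.35, 1.66, -0.0665, 0, 0, -1], [0.07, -0.46, 1.63, -0.0665, 0, 0, -1], [0.07, -0.56, 1.6, -0.0665, 0, 0, -1], [0.07, -0.67, 1.56, -0.0665, 0, 0, -1], [0.07, -0.77, 1.51, -0.0665, 0, 0, -1], [0.07, -0.87, 1.46, -0.0665, 0, 0, -1], [0, 0, 0, 0, 0, 0, -1], [0, 0, 0, 0, 0, 0, -1], [0, 0, 0, 0, 0, 0, -1]])

```text
t: 2.5
position: [0.4912, 0.1203, 0.1546]
orientation: [2.356, 0.003, 2.888]
contact_force: [0.1, 1.1, -0.2]
grip_width: 0.0855
```

```bash
python3 - <<'E'
from h import *
rep(-45); plan([.5125,.204,.066],-45,6)
f=grab_frame("wrist"); save(f,"w1"); print(f["fovy"],f["cx"],f["cy"])
E
```

```text
t 2.5 grasp [0.4918 0.1223 0.1525] roterr [-0.0002 -0.0003  0.0042] q [ 0.05  0.3  -0.31 -0.97 -0.95  0.29] F [ 0.1  1.1 -0.2] w 0.0855
tcp target [0.512  0.2019 0.0681] dist 0.1207 rot [-0.    -0.     0.004]
[0.01,-0.03,2.01,-0,-0.0001,0.0007,-1],[0.01,-0.03,2.01,-0,-0.0001,0.0007,-1],[0.01,-0.03,2.01,-0,-0.0001,0.0007,-1],[0.01,-0.03,2.01,-0,-0.0001,0.0007,-1],[0.01,-0.03,2.01,-0,-0.0001,0.0007,-1],[0.01,-0.03,2.01,-0,-0.0001,0.0007,-1],
65.70646984690485 316.9406720085685 243.19720768853836
```

View pics/w1.png

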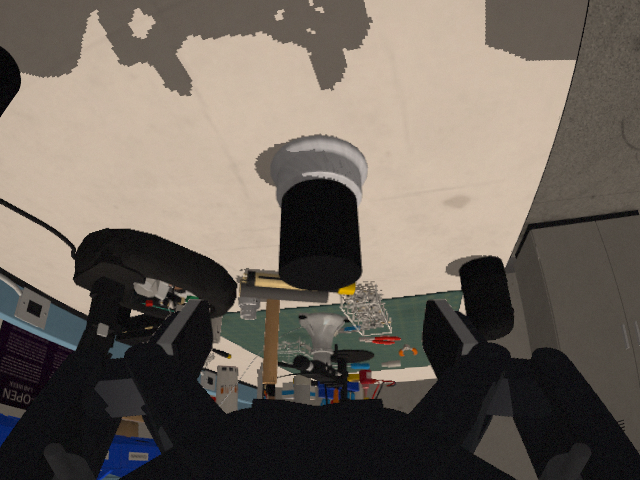

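The wrist view shows the bell centred between the fingers (bell about u=320, fingers 210 and 430). The image is inverted, so the camera hangs on the low side of the tool. I check its clearance before going in.

```bash
python3 - <<'E'
from h import *
f=grab_frame("wrist"); P,R,s=cur(); C=-f["R"].T@f["t"]; print("cam in tool",(R.T@(C-P)).round(4),"world",C.round(3))
E
```

```text
cam in tool [-0.0004 -0.0686 -0.1189] world [ 0.458 -0.008  0.19 ]
```

Call:
arm_command(moves=[[0, 0, 2, 0, 0, 0.004, -1], [0, -0.1, 2, 0, 0, 0, -1], [0, 0, 2, 0, 0, 0, -1], [0, -0.1, 2, 0, 0, 0, -1], [0, 0, 2, 0, 0, 0, -1], [0, 0, 2, 0, 0, 0, -1], [0, 0, 0, 0, 0, 0, -1], [0, 0, 0, 0, 0, 0, -1]])

```text
t: 3.4
position: [0.512, 0.2004, 0.067]
orientation: [2.356, -0.003, 2.884]
contact_force: [-0.2, -0.5, 1.2]
grip_width: 0.0854
```

```bash
python3 - <<'E'
from h import *
rep(-45); f=grab_frame("wrist"); save(f,"w2")
E
```

```text
t 3.4 grasp [0.5126 0.2024 0.0649] roterr [-0.0001 -0.0011 -0.0024] q [ 0.17  0.48 -0.3  -1.14 -0.79  0.42] F [-0.2 -0.5  1.2] w 0.0854
```

View pics/w2.png

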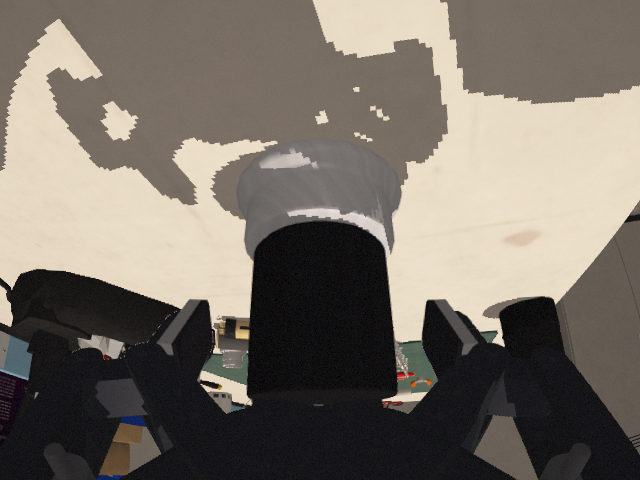

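The bell (u 248–398) lies centred between the pads (inner edges about 211 and 425). I close the gripper.

Call:
arm_command(moves=[[0, 0, 0, 0, 0, 0, 1], [0, 0, 0, 0, 0, 0, 1], [0, 0, 0, 0, 0, 0, 1], [0, 0, 0, 0, 0, 0, 1], [0, 0, 0, 0, 0, 0, 1], [0, 0, 0, 0, 0, 0, 1], [0, 0, 0, 0, 0, 0, 1], [0, 0, 0, 0, 0, 0, 1]], grip_force=50)

```text
t: 4.25
position: [0.5113, 0.2, 0.0682]
orientation: [2.354, -0.003, 2.884]
contact_force: [-2.9, -2.0, 4.3]
grip_width: 0.0524
```

```bash
python3 - <<'E'
from h import *
rep(-45); f=grab_frame("side"); X=cloud(f); P=X[190:250,250:305].reshape(-1,3); P=P[(P[:,2]>.04)&(abs(P[:,0]-.51)<.05)&(abs(P[:,1]-.2)<.05)]
print(np.nanpercentile(P,[1,50,99],axis=0).round(4))
P,R,s=cur(); gp=P+.003*R[:,2]
plan([gp[0],gp[1],gp[2]+.11],-45,5,hand=1)
E
```

```text
t 4.25 grasp [0.5118 0.202  0.0661] roterr [ 0.002  -0.0018 -0.0028] q [ 0.17  0.48 -0.3  -1.14 -0.79  0.42] F [-2.9 -2.   4.3] w 0.0524
[[0.4645 0.1521 0.0407]
 [0.5129 0.1808 0.0674]
 [0.5534 0.2054 0.1036]]
tcp target [0.5113 0.2    0.1782] dist 0.11 rot [ 0.002 -0.002 -0.003]
[0.01,1.56,-1.55,0.0004,-0.0004,-0.0006,1],[0.01,1.56,-1.55,0.0004,-0.0004,-0.0006,1],[0,1.56,-1.55,0.0004,-0.0004,-0.0006,1],[0,1.56,-1.55,0.0004,-0.0004,-0.0006,1],[0,1.56,-1.56,0.0004,-0.0004,-0.0006,1],
```

Call:
arm_command(moves=[[0, 0.8, -0.8, 0, 0, 0, 1], [0, 1.5, -1.5, 0, 0, 0, 1], [0, 1.5, -1.5, 0, 0, 0, 1], [0, 1.5, -1.5, 0, 0, 0, 1], [0, 1.5, -1.5, 0, 0, 0, 1], [0, 1, -1, 0, 0, 0, 1], [0, 0, 0, 0, 0, 0, 1]])

```text
t: 5.0
position: [0.513, 0.1998, 0.1797]
orientation: [2.354, 0.002, 2.883]
contact_force: [1.1, 0.8, -2.0]
grip_width: 0.0523
```

```bash
python3 - <<'E'
from h import *
rep(-45); f=grab_frame("wrist"); save(f,"w3")
# body mid over the rest: bell base was z .092, grasp z at .0661 -> 26 mm from base; mid 28.5: grasp is 2.5mm to base side (+g)
c=np.array([.5185,-.0145,0]); p=c+.0025*g+[0,0,.061+.06]
print(p.round(4)); plan(p,45,18,hand=1)
E
```

```text
t 5.0 grasp [0.5136 0.2019 0.1776] roterr [ 0.0021  0.003  -0.0002] q [ 0.22  0.28 -0.25 -0.96 -0.87  0.11] F [ 1.1  0.8 -2. ] w 0.0523
[ 0.5191 -0.0121  0.121 ]
tcp target [ 0.5197 -0.01    0.1231] dist 0.217 rot [ 1.572e+00 -1.000e-03 -3.000e-03]
[-0.34,-1,-0.57,0.0873,-0,-0.0002,1],[-0.34,-1.05,-0.48,0.0873,-0,-0.0002,1],[-0.34,-1.09,-0.39,0.0873,-0,-0.0002,1],[-0.34,-1.12,-0.29,0.0873,-0,-0.0002,1],[-0.34,-1.14,-0.2,0.0873,-0,-0.0002,1],[-0.34,-1.15,-0.1,0.0873,-0,-0.0002,1],[-0.34,-1.16,0.01,0.0873,-0,-0.0002,1],[-0.34,-1.15,0.11,0.0873,-0,-0.0002,1],[-0.34,-1.14,0.21,0.0873,-0,-0.0002,1],[-0.34,-1.12,0.31,0.0873,-0,-0.0002,1],[-0.34,-1.09,0.4,0.0873,-0,-0.0002,1],[-0.34,-1.05,0.49,0.0873,-0,-0.0002,1],[-0.34,-1,0.58,0.0873,-0,-0.0002,1],[-0.34,-0.94,0.67,0.0873,-0,-0.0002,1],[-0.34,-0.88,0.75,0.0873,-0,-0.0002,1],[-0.34,-0.81,0.82,0.0873,-0,-0.0002,1],[-0.34,-0.74,0.89,0.0873,-0,-0.0002,1],[-0.34,-0.66,0.95,0.0873,-0,-0.0002,1],
```

View pics/w3.png

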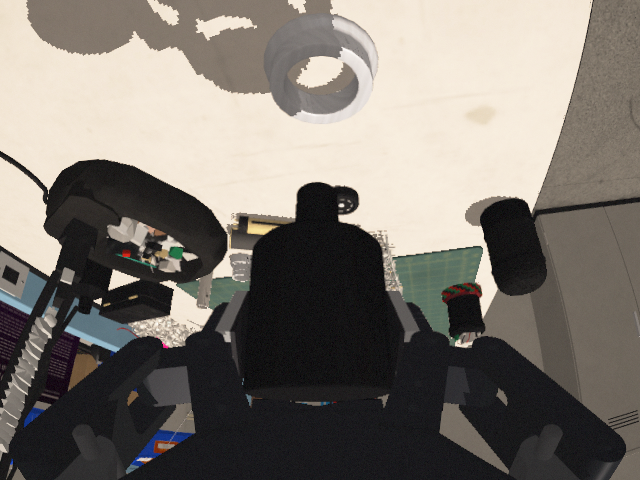

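The bell is held straight and clear of the ring. I swing it over the rest.

Call:
arm_command(moves=[[-0.34, -1, -0.57, 0.0873, 0, 0, 1], [-0.34, -1.05, -0.48, 0.0873, 0, 0, 1], [-0.34, -1.1, -0.4, 0.0873, 0, 0, 1], [-0.34, -1.1, -0.3, 0.0873, 0, 0, 1], [-0.34, -1.15, -0.2, 0.0873, 0, 0, 1], [-0.34, -1.15, -0.1, 0.0873, 0, 0, 1], [-0.34, -1.15, 0, 0.0873, 0, 0, 1], [-0.34, -1.15, 0.1, 0.0873, 0, 0, 1], [-0.34, -1.15, 0.2, 0.0873, 0, 0, 1]])

```text
t: 5.95
position: [0.5152, 0.0941, 0.1486]
orientation: [-3.137, -0.005, 2.882]
contact_force: [0.6, 0.2, -1.4]
grip_width: 0.0523
```

Call:
arm_command(moves=[[-0.34, -1.1, 0.3, 0.0873, 0, 0, 1], [-0.34, -1.1, 0.4, 0.0873, 0, 0, 1], [-0.34, -1.05, 0.5, 0.0873, 0, 0, 1], [-0.34, -1, 0.58, 0.0873, 0, 0, 1], [-0.34, -0.95, 0.67, 0.0873, 0, 0, 1], [-0.34, -0.9, 0.75, 0.0873, 0, 0, 1], [-0.34, -0.8, 0.82, 0.0873, 0, 0, 1], [-0.34, -0.75, 0.9, 0.0873, 0, 0, 1], [-0.34, -0.65, 0.95, 0.0873, 0, 0, 1], [0, 0, 0, 0, 0, 0, 1], [0, 0, 0, 0, 0, 0, 1]])

```text
t: 7.05
position: [0.5195, -0.0103, 0.1214]
orientation: [-2.357, -0.005, 2.882]
contact_force: [0.3, -0.1, -1.5]
grip_width: 0.0524
```

```bash
python3 - <<'E'
from h import *
rep(45); f=grab_frame("side"); save(f,"s2")
c=np.array([.5185,-.0145,0]); p=c+.0025*g+[0,0,.063]
plan(p,45,5,hand=1)
cv2.imwrite("pics/s2c.png",cv2.resize(f["image"][200:310,200:340],None,fx=5,fy=5)[:,:,::-1])
E
```

```text
t 7.05 grasp [ 0.5189 -0.0123  0.1193] roterr [ 0.0004 -0.0057  0.0014] q [ 0.53  0.56 -0.49  0.56 -1.2  -1.18] F [ 0.3 -0.1 -1.5] w 0.0524
tcp target [ 0.5197 -0.01    0.0651] dist 0.0571 rot [ 0.001 -0.005  0.   ]
[-0,0.81,0.81,0.0003,-0.0009,0.0001,1],[-0,0.81,0.81,0.0003,-0.0009,0.0001,1],[0,0.81,0.81,0.0003,-0.0009,0.0001,1],[0,0.81,0.81,0.0003,-0.0009,0.0001,1],[0,0.81,0.81,0.0003,-0.0009,0.0001,1],
```

View pics/s2c.png

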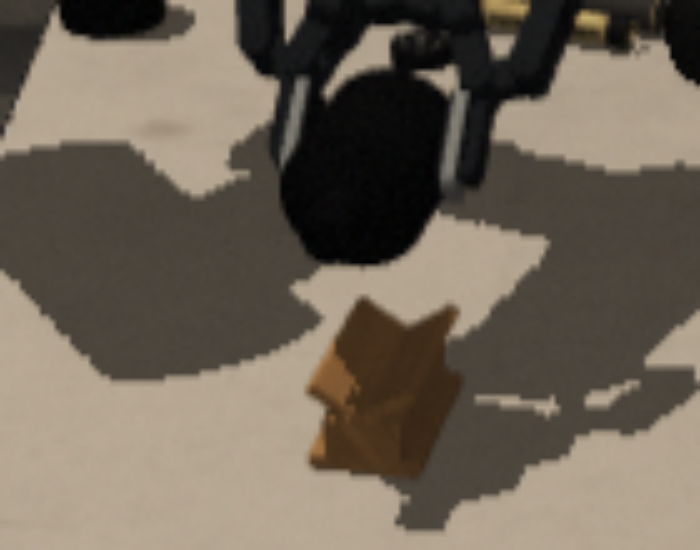

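The bell lies horizontal above the groove, neck toward the camera, in line with it. I lower it, slowly at the end.

Call:
arm_command(moves=[[0, 0.8, 0.8, 0.001, -0.003, 0, 1], [0, 0.8, 0.8, 0, -0.002, 0, 1], [0, 0.8, 0.8, 0, 0, 0, 1], [0, 0.7, 0.7, 0, 0, 0, 1], [0, 0.5, 0.5, 0, 0, 0, 1], [0, 0.2, 0.2, 0, 0, 0, 1], [0, 0, 0, 0, 0, 0, 1], [0, 0, 0, 0, 0, 0, 1]])

```text
t: 7.9
position: [0.5201, -0.0101, 0.0691]
orientation: [-2.355, 0.001, 2.886]
contact_force: [0.7, -0.4, -1.9]
grip_width: 0.0524
```

```bash
python3 - <<'E'
from h import *
rep(45); f=grab_frame("side"); X=cloud(f); save(f,"s3")
cv2.imwrite("pics/s3c.png",cv2.resize(f["image"][200:310,200:340],None,fx=5,fy=5)[:,:,::-1])
E
```

```text
t 7.9 grasp [ 0.5195 -0.0122  0.067 ] roterr [-0.001   0.0018  0.    ] q [ 0.53  0.63 -0.54  0.6  -1.1  -1.25] F [ 0.7 -0.4 -1.9] w 0.0524
```

View pics/s3c.png

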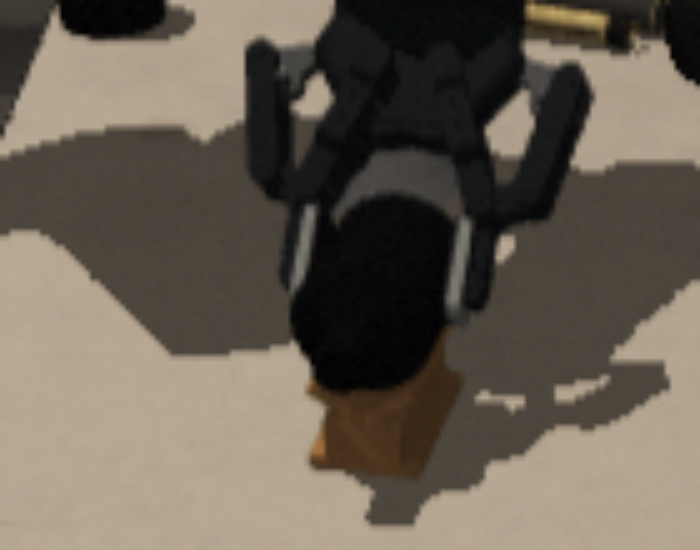

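The bell sits centred over the groove, a few mm above seating. I continue in small steps and watch the force.

Call:
arm_command(moves=[[0, 0.14, 0.14, 0, 0, 0, 1], [0, 0.14, 0.14, 0, 0, 0, 1], [0, 0, 0, 0, 0, 0, 1], [0, 0, 0, 0, 0, 0, 1]])

```text
t: 8.35
position: [0.5199, -0.0102, 0.0655]
orientation: [-2.355, 0.001, 2.886]
contact_force: [-0.6, 1.3, 2.5]
grip_width: 0.0528
```

Call:
arm_command(moves=[[0, 0.07, 0.07, 0, 0, 0, 1], [0, 0, 0, 0, 0, 0, 1], [0, 0, 0, 0, 0, 0, 1]])

```text
t: 8.65
position: [0.52, -0.0103, 0.0653]
orientation: [-2.353, 0.002, 2.886]
contact_force: [-2.5, 2.7, 7.8]
grip_width: 0.0523
```

Call:
arm_command(moves=[[0, 0.07, 0.07, 0, 0, 0, 1], [0, 0, 0, 0, 0, 0, 1], [0, 0, 0, 0, 0, 0, 1]])

```text
t: 8.95
position: [0.52, -0.0103, 0.0653]
orientation: [-2.352, 0.002, 2.887]
contact_force: [-4.2, 4.1, 12.2]
grip_width: 0.0526
```

Contact is firm at 12 N. I back off 1.5 mm of command and open.

Call:
arm_command(moves=[[0, -0.1, -0.1, 0, 0, 0, 1], [0, 0, 0, 0, 0, 0, 0.2], [0, 0, 0, 0, 0, 0, 0], [0, 0, 0, 0, 0, 0, -0.4], [0, 0, 0, 0, 0, 0, -1], [0, 0, 0, 0, 0, 0, -1], [0, 0, 0, 0, 0, 0, -1], [0, 0, 0, 0, 0, 0, -1], [0, 0, 0, 0, 0, 0, -1]])

```text
t: 9.85
position: [0.5199, -0.0103, 0.0643]
orientation: [-2.355, 0.001, 2.886]
contact_force: [-0.1, 0.3, -0.0]
grip_width: 0.0856
```

```bash
python3 - <<'E'
from h import *
rep(45); f=grab_frame("wrist"); save(f,"w4")
E
```

```text
t 9.85 grasp [ 0.5193 -0.0123  0.0622] roterr [-0.0012  0.0013  0.0003] q [ 0.53  0.64 -0.54  0.6  -1.09 -1.26] F [-0.1  0.3 -0. ] w 0.0856
```

View pics/w4.png

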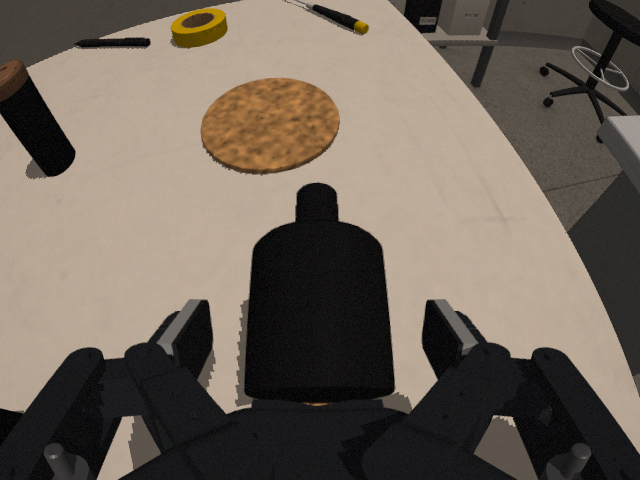

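The bell is lying in the groove, let go, neck toward the pad, centred between the open fingers. I retreat along the tool axis.

Call:
arm_command(moves=[[0, 0, -1, 0, 0, 0, -1], [0, 0, -2, 0, 0, 0, -1], [0, 0, -2, 0, 0, 0, -1], [0, 0, -2.5, 0, 0, 0, -1], [0, 0, -2.5, 0, 0, 0, -1], [0, 0, -2.5, 0, 0, 0, -1], [0, 0, 0, 0, 0, 0, -1], [0, 0, 0, 0, 0, 0, -1]])

```text
t: 10.7
position: [0.5419, 0.0758, 0.1527]
orientation: [-2.356, 0.001, 2.886]
contact_force: [0.3, -0.3, -0.8]
grip_width: 0.0857
```

```bash
python3 - <<'E'
from h import *
rep(45)
f=grab_frame("side"); X=cloud(f); V=f["image"].max(2)
k=np.zeros((480,640),bool);k[215:300,240:310]=1
m=k&(V<60)&(X[...,2]>.025)&(X[...,2]<.1)&(abs(X[...,0]-.52)<.06)&(abs(X[...,1]+.02)<.09)
p=X[m]; a=(p[:,:2]-[.5185,-.0145])@g[:2]; b=(p[:,:2]-[.5185,-.0145])@[g[1],-g[0]]
print(m.sum(),"along",np.percentile(a,[0.5,2,50,98,99.5]).round(4),"across",np.percentile(b,[1,50,99]).round(4),"z",np.percentile(p[:,2],[1,50,99]).round(4))
q=b[(a>-.02)&(a<.02)]; print("across body",np.percentile(q,[1,99]).round(4))
f=grab_frame("top"); X=cloud(f); V=f["image"].max(2)
k=np.zeros((480,640),bool);k[250:320,280:380]=1
m=k&(V<60)&(X[...,2]>.04)&(X[...,2]<.1)&(abs(X[...,1]+.02)<.12)
p=X[m]; a=(p[:,:2]-[.5185,-.0145])@g[:2]; b=(p[:,:2]-[.5185,-.0145])@[g[1],-g[0]]
print("top",m.sum(),"along",np.percentile(a,[1,50,99]).round(4),"across",np.percentile(b,[1,50,99]).round(4),"z",np.percentile(p[:,2],[1,50,99]).round(4))
print(cv2.minAreaRect(p[:,:2].astype(np.float32)))
c=np.array([.5185,-.0145,0])
plan(c+[0,0,.24],0,8)
E
```

```text
t 10.7 grasp [0.5413 0.0737 0.1506] roterr [-0.0003  0.0015  0.0004] q [ 0.64  0.58 -0.31  0.47 -1.36 -1.16] F [ 0.3 -0.3 -0.8] w 0.0857
1038 along [-0.0634 -0.0623 -0.0323  0.0221  0.0257] across [-0.0236  0.007   0.0268] z [0.0332 0.0714 0.0872]
across body [-0.019  0.027]
top 1174 along [-0.0615 -0.0095  0.0254] across [-0.0258  0.0004  0.0272] z [0.0616 0.0802 0.0877]
((0.5147958397865295, -0.03280055150389671), (0.08987057209014893, 0.05497336760163307), 75.79218292236328)
tcp target [ 0.5185 -0.0145  0.243 ] dist 0.1294 rot [-0.788 -0.001  0.001]
[-0.01,-1.62,0.01,-0.0985,-0.0001,0.0001,-1],[-0.01,-1.61,-0.15,-0.0985,-0.0001,0.0001,-1],[-0.01,-1.59,-0.3,-0.0985,-0.0001,0.0001,-1],[-0.01,-1.55,-0.46,-0.0985,-0.0001,0.0001,-1],[-0.01,-1.5,-0.61,-0.0985,-0.0001,0.0001,-1],[-0.01,-1.43,-0.75,-0.0985,-0.0001,0.0001,-1],[-0.01,-1.35,-0.89,-0.0985,-0.0001,0.0001,-1],[-0.01,-1.26,-1.02,-0.0985,-0.0001,0.0001,-1],
```

Both cameras agree that the bell is well seated: base at +26 mm, neck tip at -63 mm along the groove, top at 0.088. I swing over it to the neck side.

Call:
arm_command(moves=[[0, -1.6, 0, -0.0985, 0, 0, -1], [0, -1.6, -0.15, -0.0985, 0, 0, -1], [0, -1.6, -0.3, -0.0985, 0, 0, -1], [0, -1.55, -0.45, -0.0985, 0, 0, -1], [0, -1.5, -0.6, -0.0985, 0, 0, -1], [0, -1.45, -0.75, -0.0985, 0, 0, -1], [0, -1.35, -0.9, -0.0985, 0, 0, -1], [0, -1.25, -1, -0.0985, 0, 0, -1], [0, 0, 0, 0, 0, 0, -1], [0, 0, 0, 0, 0, 0, -1]])

```text
t: 11.8
position: [0.518, -0.0149, 0.2428]
orientation: [3.141, -0.0, 2.884]
contact_force: [-0.5, 0.4, 0.3]
grip_width: 0.0853
```

```bash
python3 - <<'E'
from h import *
rep(0)
# grasp 33 mm from base: along = .0265-.033
p=np.array([.5185,-.0145,0])+(-.0065)*g+[0,0,.061]
plan(p,-45,8,back=.13)
E
```

```text
t 11.8 grasp [ 0.518  -0.0149  0.2398] roterr [ 0.0004 -0.0001 -0.0014] q [ 0.28  0.21 -0.27 -0.   -1.09 -0.54] F [-0.5  0.4  0.3] w 0.0853
tcp target [ 0.493  -0.1118  0.155 ] dist 0.1331 rot [-0.785  0.    -0.001]
[-0.01,-1.25,1.1,-0.0981,0.0001,-0.0002,-1],[-0.01,-1.35,0.97,-0.0981,0.0001,-0.0002,-1],[-0.01,-1.44,0.83,-0.0981,0.0001,-0.0002,-1],[-0.01,-1.52,0.69,-0.0981,0.0001,-0.0002,-1],[-0.01,-1.58,0.54,-0.0981,0.0001,-0.0002,-1],[-0.01,-1.62,0.38,-0.0981,0.0001,-0.0002,-1],[-0,-1.65,0.22,-0.0981,0.0001,-0.0002,-1],[-0,-1.66,0.05,-0.0981,0.0001,-0.0002,-1],
```

The neck would come close to the palm at 45°, so I grasp at -35° (ending at +55°), 36 mm from the base.

```bash
python3 - <<'E'
from h import *
p=np.array([.5185,-.0145,0])+(-.0095)*g+[0,0,.061]
plan(p,-35,8,back=.12)
E
```

```text
tcp target [ 0.4982 -0.0919  0.1618] dist 0.1136 rot [-0.61   0.    -0.001]
[-0.01,-0.99,1.01,-0.0763,0,-0.0002,-1],[-0.01,-1.07,0.93,-0.0763,0,-0.0002,-1],[-0.01,-1.14,0.85,-0.0763,0,-0.0002,-1],[-0.01,-1.2,0.76,-0.0763,0,-0.0002,-1],[-0.01,-1.25,0.67,-0.0763,0,-0.0002,-1],[-0,-1.3,0.57,-0.0763,0,-0.0002,-1],[-0,-1.34,0.47,-0.0763,0,-0.0002,-1],[-0,-1.37,0.37,-0.0763,0,-0.0002,-1],
```

Call:
arm_command(moves=[[0, -1, 1, -0.0763, 0, 0, -1], [0, -1.05, 0.95, -0.0763, 0, 0, -1], [0, -1.15, 0.85, -0.0763, 0, 0, -1], [0, -1.2, 0.75, -0.0763, 0, 0, -1], [0, -1.25, 0.65, -0.0763, 0, 0, -1], [0, -1.3, 0.55, -0.0763, 0, 0, -1], [0, -1.35, 0.45, -0.0763, 0, 0, -1], [0, -1.35, 0.35, -0.0763, 0, 0, -1], [0, 0, 0, 0, 0, 0, -1], [0, 0, 0, 0, 0, 0, -1], [0, 0, 0, 0, 0, 0, -1]])

```text
t: 12.9
position: [0.4987, -0.0899, 0.1628]
orientation: [2.531, 0.0, 2.888]
contact_force: [-0.4, 0.2, 0.1]
grip_width: 0.0852
```

```bash
python3 - <<'E'
from h import *
rep(-35)
p=np.array([.5185,-.0145,0])+(-.0095)*g+[0,0,.061]
plan(p,-35,1)
E
```

```text
t 12.9 grasp [ 0.4991 -0.0882  0.1603] roterr [-0.0002 -0.0016  0.0024] q [-0.25  0.35 -0.19 -0.69 -1.13  0.32] F [-0.4  0.2  0.1] w 0.0852
tcp target [ 0.5157 -0.0254  0.0635] dist 0.1196 rot [-0.    -0.002  0.002]
[-0.02,-0.23,11.96,-0.0002,-0.0016,0.0024,-1],
```

Call:
arm_command(moves=[[0, -0.1, 2, 0, -0.0016, 0.0024, -1], [0, -0.1, 2, 0, 0, 0, -1], [0, 0, 2, 0, 0, 0, -1], [0, 0, 2, 0, 0, 0, -1], [0, 0, 2, 0, 0, 0, -1], [0, 0, 1.5, 0, 0, 0, -1], [0, 0, 0.5, 0, 0, 0, -1], [0, 0, 0, 0, 0, 0, -1], [0, 0, 0, 0, 0, 0, -1]])

```text
t: 13.8
position: [0.5164, -0.0259, 0.0642]
orientation: [2.53, 0.002, 2.884]
contact_force: [-1.3, 0.2, 0.6]
grip_width: 0.0852
```

```bash
python3 - <<'E'
from h import *
rep(-35); f=grab_frame("wrist"); save(f,"w5")
E
```

```text
t 13.8 grasp [ 0.5168 -0.0242  0.0617] roterr [0.0006 0.0024 0.0004] q [-0.14  0.49 -0.26 -0.8  -0.92  0.41] F [-1.3  0.2  0.6] w 0.0852
```

View pics/w5.png

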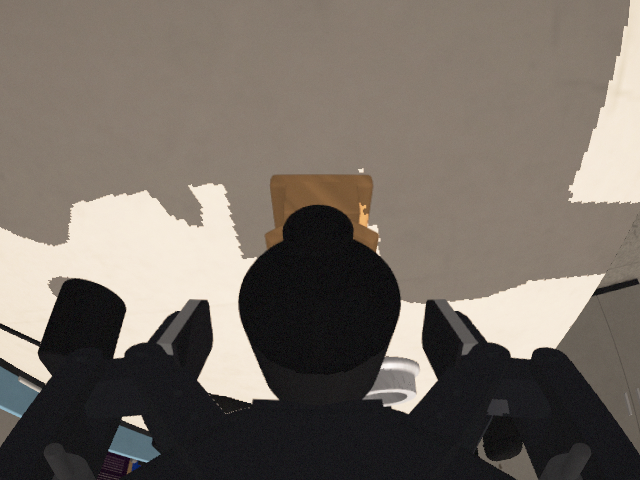

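The wrist view shows the bell (u 240–400) centred between the pads (211 and 425), seated on the rest. I close the gripper.

Call:
arm_command(moves=[[0, 0, 0, 0, 0, 0, 1], [0, 0, 0, 0, 0, 0, 1], [0, 0, 0, 0, 0, 0, 1], [0, 0, 0, 0, 0, 0, 1], [0, 0, 0, 0, 0, 0, 1], [0, 0, 0, 0, 0, 0, 1], [0, 0, 0, 0, 0, 0, 1], [0, 0, 0, 0, 0, 0, 1]])

```text
t: 14.65
position: [0.5154, -0.0262, 0.0644]
orientation: [2.53, 0.0, 2.885]
contact_force: [-2.1, -1.9, 5.6]
grip_width: 0.0527
```

Call:
arm_command(moves=[[0, 0.8, -1.1, 0, 0, 0, 1], [0, 0.9, -1.3, 0, 0, 0, 1], [0, 1.1, -1.6, 0, 0, 0, 1], [0, 1.1, -1.6, 0, 0, 0, 1], [0, 1.1, -1.6, 0, 0, 0, 1], [0, 0.7, -1, 0, 0, 0, 1], [0, 0, 0, 0, 0, 0, 1], [0, 0, 0, 0, 0, 0, 1]])

```text
t: 15.45
position: [0.5155, -0.026, 0.1632]
orientation: [2.53, 0.0, 2.883]
contact_force: [-0.7, -1.2, -1.6]
grip_width: 0.0525
```

```bash
python3 - <<'E'
from h import *
rep(-35)
plan([.5098,-.1987,.13],55,18,hand=1)
E
```

```text
t 15.45 grasp [ 0.5159 -0.0243  0.1608] roterr [ 0.0011  0.0015 -0.0014] q [-0.12  0.33 -0.21 -0.71 -1.06  0.23] F [-0.7 -1.2 -1.6] w 0.0525
tcp target [ 0.5104 -0.1963  0.1317] dist 0.1733 rot [ 1.572  0.    -0.002]
[-0.21,-0.86,-0.39,0.0873,0,-0.0001,1],[-0.21,-0.89,-0.31,0.0873,0,-0.0001,1],[-0.21,-0.91,-0.23,0.0873,0,-0.0001,1],[-0.21,-0.93,-0.15,0.0873,0,-0.0001,1],[-0.21,-0.94,-0.07,0.0873,0,-0.0001,1],[-0.21,-0.94,0.01,0.0873,0,-0.0001,1],[-0.21,-0.93,0.09,0.0873,0,-0.0001,1],[-0.21,-0.92,0.17,0.0873,0,-0.0001,1],[-0.21,-0.9,0.25,0.0873,0,-0.0001,1],[-0.21,-0.88,0.33,0.0873,0,-0.0001,1],[-0.21,-0.85,0.41,0.0873,0,-0.0001,1],[-0.21,-0.81,0.48,0.0873,0,-0.0001,1],[-0.21,-0.76,0.55,0.0873,0,-0.0001,1],[-0.21,-0.71,0.61,0.0873,0,-0.0001,1],[-0.21,-0.66,0.67,0.0873,0,-0.0001,1],[-0.21,-0.59,0.73,0.0873,0,-0.0001,1],[-0.21,-0.53,0.78,0.0873,0,-0.0001,1],[-0.21,-0.46,0.82,0.0873,0,-0.0001,1],
```

Call:
arm_command(moves=[[-0.21, -0.85, -0.4, 0.0873, 0, 0, 1], [-0.21, -0.9, -0.3, 0.0873, 0, 0, 1], [-0.21, -0.9, -0.25, 0.0873, 0, 0, 1], [-0.21, -0.95, -0.15, 0.0873, 0, 0, 1], [-0.21, -0.95, -0.05, 0.0873, 0, 0, 1], [-0.21, -0.95, 0, 0.0873, 0, 0, 1], [-0.21, -0.95, 0.1, 0.0873, 0, 0, 1], [-0.21, -0.9, 0.2, 0.0873, 0, 0, 1], [-0.21, -0.9, 0.25, 0.0873, 0, 0, 1]])

```text
t: 16.35
position: [0.512, -0.1117, 0.146]
orientation: [-2.964, -0.002, 2.883]
contact_force: [0.2, 0.4, -2.2]
grip_width: 0.0526
```

Call:
arm_command(moves=[[-0.21, -0.9, 0.35, 0.0873, 0, 0, 1], [-0.21, -0.85, 0.4, 0.0873, 0, 0, 1], [-0.21, -0.8, 0.5, 0.0873, 0, 0, 1], [-0.21, -0.75, 0.55, 0.0873, 0, 0, 1], [-0.21, -0.7, 0.6, 0.0873, 0, 0, 1], [-0.21, -0.65, 0.65, 0.0873, 0, 0, 1], [-0.21, -0.6, 0.75, 0.0873, 0, 0, 1], [-0.21, -0.55, 0.8, 0.0873, 0, 0, 1], [-0.21, -0.45, 0.8, 0.0873, 0, 0, 1], [0, 0, 0, 0, 0, 0, 1], [0, 0, 0, 0, 0, 0, 1]])

```text
t: 17.45
position: [0.5095, -0.1968, 0.1301]
orientation: [-2.183, -0.002, 2.883]
contact_force: [0.7, -0.7, -1.1]
grip_width: 0.0524
```

```bash
python3 - <<'E'
from h import *
rep(55)
def seg(f,box,lo=.05,hi=.25):
    X=cloud(f);V=f["image"].max(2);u0,u1,v0,v1=box
    k=np.zeros((480,640),bool);k[v0:v1,u0:u1]=1
    return X,k&(V<60)&(X[...,2]>lo)&(X[...,2]<hi)&(abs(X[...,0]-.51)<.06)&(abs(X[...,1]+.2)<.07)
f=grab_frame("side"); save(f,"s4")
cv2.imwrite("pics/s4c.png",cv2.resize(f["image"][180:400,180:380],None,fx=2.7,fy=2.7)[:,:,::-1])
X,m=seg(f,(200,340,180,380)); p=X[m]
for z in np.arange(.06,.22,.01):
    q=p[abs(p[:,2]-z)<.004]
    if len(q)>5: print(round(z,3),len(q),np.percentile(q[:,0],[2,98]).round(4),q[:,1].min().round(4))
plan([.5098,-.1987,.055],55,6,hand=1)
E
```

```text
t 17.45 grasp [ 0.5088 -0.1991  0.1284] roterr [ 0.0017 -0.0027  0.    ] q [ 0.21  0.55 -0.67  0.93 -1.14 -1.23] F [ 0.7 -0.7 -1.1] w 0.0524
0.09 56 [0.4849 0.5328] -0.2302
0.1 169 [0.4825 0.5339] -0.2303
0.11 170 [0.4816 0.5333] -0.2309
0.12 208 [0.4767 0.5438] -0.231
0.13 249 [0.4701 0.55  ] -0.2314
0.14 322 [0.4696 0.5669] -0.2314
0.15 543 [0.4672 0.5652] -0.2308
0.16 531 [0.4599 0.5682] -0.2228
0.17 469 [0.4606 0.5675] -0.2129
0.18 516 [0.4622 0.5623] -0.2126
0.19 332 [0.5007 0.5648] -0.1579
0.2 9 [0.519  0.5631] -0.138
0.21 46 [0.5287 0.5579] -0.1354
tcp target [ 0.5104 -0.1963  0.0567] dist 0.0741 rot [ 0.002 -0.002 -0.001]
[-0.01,1.02,0.7,0.0003,-0.0003,-0.0002,1],[-0.01,1.02,0.7,0.0003,-0.0003,-0.0002,1],[-0.01,1.02,0.7,0.0003,-0.0003,-0.0002,1],[-0.01,1.02,0.7,0.0003,-0.0003,-0.0002,1],[-0.01,1.02,0.7,0.0003,-0.0003,-0.0002,1],[-0.01,1.02,0.7,0.0003,-0.0003,-0.0002,1],
```

View pics/s4c.png

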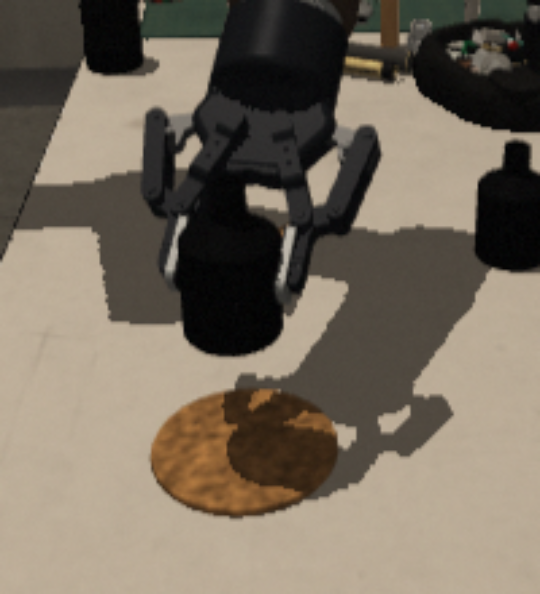

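The bell is neck up and vertical over the pad, with its axis about 3–4 mm toward -y of the grasp point. I correct that while lowering.

```bash
python3 - <<'E'
from h import *
plan([.511,-.1957,.05],55,6,hand=1)
E
```

```text
tcp target [ 0.5116 -0.1933  0.0517] dist 0.0792 rot [ 0.002 -0.002 -0.001]
[-0.01,1.11,0.71,0.0003,-0.0003,-0.0002,1],[-0.01,1.11,0.71,0.0003,-0.0003,-0.0002,1],[-0.01,1.12,0.71,0.0003,-0.0003,-0.0002,1],[-0.01,1.12,0.71,0.0003,-0.0003,-0.0002,1],[-0.01,1.12,0.71,0.0003,-0.0003,-0.0002,1],[-0.01,1.12,0.71,0.0003,-0.0003,-0.0002,1],
```

Call:
arm_command(moves=[[0, 1.1, 0.7, 0, -0.002, 0, 1], [0, 1.1, 0.7, 0, 0, 0, 1], [0, 1.1, 0.7, 0, 0, 0, 1], [0, 1.1, 0.7, 0, 0, 0, 1], [0, 1.1, 0.7, 0, 0, 0, 1], [0, 1.1, 0.7, 0, 0, 0, 1], [0, 0, 0, 0, 0, 0, 1], [0, 0, 0, 0, 0, 0, 1]])

```text
t: 18.3
position: [0.5108, -0.1936, 0.0528]
orientation: [-2.181, 0.001, 2.885]
contact_force: [0.4, 0.5, -1.5]
grip_width: 0.0526
```

```bash
python3 - <<'E'
from h import *
rep(55); f=grab_frame("side"); X=cloud(f);V=f["image"].max(2)
m=(V<60)&(X[...,2]>.012)&(X[...,2]<.2)&(abs(X[...,0]-.51)<.06)&(abs(X[...,1]+.2)<.07); p=X[m]
for z in np.arange(.01,.08,.006):
    q=p[abs(p[:,2]-z)<.003]
    if len(q)>5: print(round(z,3),len(q),np.percentile(q[:,0],[2,98]).round(4),np.percentile(q[:,1],3).round(4))
E
```

```text
t 18.3 grasp [ 0.5101 -0.196   0.0511] roterr [-0.0003  0.0005 -0.0011] q [ 0.19  0.67 -0.72  1.02 -1.05 -1.39] F [ 0.4  0.5 -1.5] w 0.0526
0.016 77 [0.4837 0.534 ] -0.2267
0.022 111 [0.4829 0.535 ] -0.2269
0.028 105 [0.4846 0.5351] -0.2271
0.034 103 [0.4835 0.5338] -0.2263
0.04 123 [0.4793 0.5411] -0.2273
0.046 131 [0.4801 0.548 ] -0.227
0.052 161 [0.4727 0.5498] -0.2269
0.058 180 [0.4727 0.554 ] -0.2269
0.064 212 [0.4698 0.5657] -0.2265
0.07 289 [0.4711 0.5644] -0.227
0.076 489 [0.4699 0.5632] -0.2236
```

The bell is vertical with its axis at (0.509, -0.1995), within about 1 mm of the pad centre. I lower the last few mm.

Call:
arm_command(moves=[[0, 0.16, 0.11, 0, 0, 0, 1], [0, 0.16, 0.11, 0, 0, 0, 1], [0, 0.16, 0.11, 0, 0, 0, 1], [0, 0, 0, 0, 0, 0, 1], [0, 0, 0, 0, 0, 0, 1]])

```text
t: 18.85
position: [0.5109, -0.1935, 0.0474]
orientation: [-2.182, 0.002, 2.885]
contact_force: [0.7, 0.1, -1.6]
grip_width: 0.0531
```

Call:
arm_command(moves=[[0, 0.08, 0.06, 0, 0, 0, 1], [0, 0, 0, 0, 0, 0, 1], [0, 0, 0, 0, 0, 0, 1]])

```text
t: 19.15
position: [0.5108, -0.1935, 0.0463]
orientation: [-2.182, 0.002, 2.885]
contact_force: [0.1, 0.6, -2.2]
grip_width: 0.0526
```

Call:
arm_command(moves=[[0, 0.08, 0.06, 0, 0, 0, 1], [0, 0, 0, 0, 0, 0, 1], [0, 0, 0, 0, 0, 0, 1]])

```text
t: 19.45
position: [0.5109, -0.1936, 0.0458]
orientation: [-2.181, 0.002, 2.885]
contact_force: [-0.6, 0.9, 1.5]
grip_width: 0.0527
```

Call:
arm_command(moves=[[0, 0.06, 0.04, 0, 0, 0, 1], [0, 0, 0, 0, 0, 0, 1], [0, 0, 0, 0, 0, 0, 1]])

```text
t: 19.75
position: [0.5109, -0.1936, 0.0458]
orientation: [-2.18, 0.003, 2.885]
contact_force: [-1.5, 2.8, 6.0]
grip_width: 0.0525
```

Call:
arm_command(moves=[[0, -0.04, -0.03, 0, 0, 0, 1], [0, 0, 0, 0, 0, 0, 0.2], [0, 0, 0, 0, 0, 0, 0], [0, 0, 0, 0, 0, 0, -0.4], [0, 0, 0, 0, 0, 0, -1], [0, 0, 0, 0, 0, 0, -1], [0, 0, 0, 0, 0, 0, -1], [0, 0, 0, 0, 0, 0, -1], [0, 0, 0, 0, 0, 0, -1]])

```text
t: 20.65
position: [0.5108, -0.1935, 0.045]
orientation: [-2.182, 0.002, 2.885]
contact_force: [0.8, -0.1, 0.6]
grip_width: 0.0853
```

```bash
python3 - <<'E'
from h import *
rep(55); f=grab_frame("wrist"); V=f["image"].max(2)
for v in (200,230,260,300,340): 
    print(v,[int(x) for x in np.flatnonzero(np.diff((V[v]<50).astype(int)))])
E
```

```text
t 20.65 grasp [ 0.5102 -0.1959  0.0433] roterr [ 0.0004  0.0009 -0.0016] q [ 0.19  0.69 -0.72  1.03 -1.04 -1.4 ] F [ 0.8 -0.1  0.6] w 0.0853
200 [621, 626]
230 [282, 352]
260 [254, 380]
300 [236, 398, 427, 429, 431, 432]
340 [148, 156, 173, 212, 246, 388, 422, 460, 476, 484]
```

Released with the bell centred between the open fingers and no contact force. I retreat.

Call:
arm_command(moves=[[0, 0, -1, 0, 0, 0, -1], [0, 0, -1.5, 0, 0, 0, -1], [0, 0, -2, 0, 0, 0, -1], [0, 0, -2.5, 0, 0, 0, -1], [0, 0, -2.5, 0, 0, 0, -1], [0, 0, -3, 0, 0, 0, -1], [0, -2, -3, 0, 0, 0, -1], [0, -3, -3, 0, 0, 0, -1], [0, -3, -2, 0, 0, 0, -1], [0, 0, 0, 0, 0, 0, -1], [0, 0, 0, 0, 0, 0, -1]])

```text
t: 21.8
position: [0.5414, -0.0747, 0.2291]
orientation: [-2.184, 0.003, 2.885]
contact_force: [-0.0, 0.1, -1.0]
grip_width: 0.0855
```

```bash
python3 - <<'E'
from h import *
rep(55); f=grab_frame("side"); save(f,"s5"); X=cloud(f);V=f["image"].max(2)
m=(V<60)&(X[...,2]>.008)&(X[...,2]<.12)&(abs(X[...,0]-.51)<.05)&(abs(X[...,1]+.2)<.05); p=X[m]
for z in (.014,.03,.05,.06,.07,.08,.09):
    q=p[abs(p[:,2]-z)<.004]
    if len(q)>3: print(z,len(q),np.percentile(q[:,0],[2,98]).round(4),np.percentile(q[:,1],3).round(4))
print("top",p[:,2].max())
f=grab_frame("top"); X=cloud(f);V=f["image"].max(2)
for n,cx,cy in(("bell",.51,-.2),("other",.704,.0186)):
    m=(V<60)&(X[...,2]>.08)&(X[...,2]<.11)&(abs(X[...,0]-cx)<.05)&(abs(X[...,1]-cy)<.05)
    print(n,m.sum(),X[m].mean(0).round(4) if m.any() else None)
f=grab_frame("side"); cv2.imwrite("pics/s5.png",f["image"][:,:,::-1])
E
```

```text
t 21.8 grasp [ 0.5408 -0.0771  0.2273] roterr [ 0.0027  0.0022 -0.0026] q [ 0.44  0.49 -0.43  0.69 -1.43 -1.08] F [-0.   0.1 -1. ] w 0.0855
0.014 145 [0.4836 0.5362] -0.2262
0.03 136 [0.4846 0.5352] -0.2266
0.05 153 [0.4842 0.5358] -0.2263
0.06 160 [0.4839 0.5347] -0.2263
0.07 359 [0.4851 0.5333] -0.223
0.08 79 [0.4988 0.52  ] -0.2097
0.09 86 [0.5008 0.5176] -0.2087
top 0.09893909921165499
bell 111 [ 0.5101 -0.1994  0.0892]
other 62 [0.7056 0.0188 0.0859]
```

View pics/s5.png

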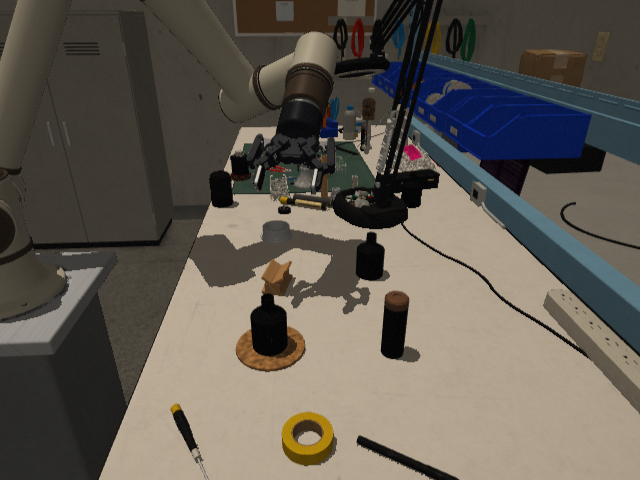

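The bell stands upright, neck up, in the middle of the pad at (270,335). The gripper is well clear, the rest and ring are empty, and the other bell is untouched. I hand in.

```bash
python3 -c "
from h import *
print(job_done())"
```

```text
the job is handed in; nothing more can be done
None
```

The bell now stands upright, neck up, in the middle of the cork pad, and I handed the job in at about 22 s of the 64 s allowed.

**What I did:**
- I lifted the bell off the ring stand with the tool tilted 45° and laid it along the groove of the V rest. I let go and backed off.
- I gripped it again from the neck side, turned it through the other 90° and stood it on the pad.

**Last checks:**
- **On the rest:** with the gripper withdrawn, both cameras showed the bell seated, with its axis about 60 mm above the bench.
- **On the pad:** the bell's axis is at about (0.510, -0.199), against a measured pad centre of (0.510, -0.199). The body's sides read vertical to within 1 mm.
- **Other bell:** it reads (0.706, 0.019), the same as at the start.
- **Robot:** the gripper is open and about 0.17 m away. The highest tool force in the readings I took was about 14 N.

No check failed. The one odd reading was the finger opening, which showed about 52.5 mm on the 55 mm body in both grasps. The bell's neck height read up to 3 mm high or low, which is about the noise of the depth camera.

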